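Pump a one-hand bar clamp snug onto a glued greyboard block and keep holding

ROBOT

A 6-joint arm with a two-finger parallel gripper is mounted at the origin on the work surface. World frame = base frame: x ahead of the robot, y to its left, z up, the work surface at z = 0. Lengths are in m, angles in rad, forces in N, time in s.
With the tool pointing down it reaches from about 0.25 to 0.775 m from the base axis. Payload 4 kg.
Tool frame: the origin (TCP) lies at the very end of the fingers, on their centre line; the grasp point (between the pads) lies hold_point_z behind it (hold_point_z is the distance from the TCP to the grasp point, in m); z points along the fingers, y is the direction in which the jaws open and shut (so a half turn about z gives the same grasp; the last joint's range is limited). The gripper opens to 94 mm and grips with 3 to 60 N. Pads are 16 mm wide; open, the fingers measure 119 mm over their backs; the gripper's body (75 mm by 177 mm) begins 78 mm behind the grasp point.
Start: joints at [1.176, 0.087, 1.371, -0, 1.684, -0.103], TCP at [0.158, 0.527, 0.206] pointing down, gripper open.
Joint ranges: [-3.1, 3.1], [-0.76, 2.03], [0.27, 2.55], [-1.08, 4.22], [0.17, 2.65], [-2.57, 2.57]. Speed limits (rad/s): [2.79, 2.79, 3.14, 3.14, 3.14, 3.14].

INTERFACE

Orientations are given as [roll, pitch, yaw] about the fixed x, y, z axes, in that order (R = Rz(yaw) Ry(pitch) Rx(roll)).
In Python, from bench import * gives the robot as it stands.
- The arm moves only by the tool step_arm, never from a script. Its argument "increments" is text: rows parted by semicolons, each of 6 numbers parted by spaces: the shift along the tool's x, y, z in cm, then the turn, a rotation vector about the tool's x, y, z in rad. A call has 1 to 5 rows; each row shifts and turns the commanded pose from where the row before left it, along the tool's axes as they then stand; what a row does not reach is not made up. A row lasts 1/10 s, in which the tool goes at most 50 mm and 8.59 degrees, less where a joint would pass 70% of its speed; a pose out of reach is approached as far as the arm can. A call is refused whole if a number of a shift passes 5 or a number of a turn 0.15, either way. A call with a gripper value outside its range is refused whole. "claw" is the gripper's target within -1 to 1 (shut at 1, half-way at 0, fully open at -1), set as the call begins (left out, the last holds). The fingers move at their own pace and stop on an object; the grip force is fixed at half the most. Time passes only in rows, so rows that do not move let the fingers close. It gives the time, the measured TCP pose, the force and the opening at its end, in the units of the state.
- get_obs(): the state, without advancing time (a new reading comes with each control period).
- snapshot(name): name is "scene" or "top" or "wrist"; returns the picture (480x640x3 uint8, red, green, blue); there is no depth.
- calibration(name): a dict with "camera_matrix" (3x3 intrinsics, pixels), "eye" and "orientation" of the camera in the world; the wrist camera has in their place "tool_from_camera" (4x4, takes a point from camera to tool coordinates, whose origin is the TCP and whose axes are the flange's). Camera axes: x right, y up, looking along -z (the intrinsics and any distortion apply to the point x, -y, -z); pixel columns grow to the right and rows downward; lengths in m; the calibration is good to about 2 mm. A picture is of the moment at which its call begins: read the wrist's pose just before it. calibration takes no time and is no camera call.
- close_job(): hands the job in, once; it reports no verdict.
The state is a dict: "time": time; "joint_positions": joint angles; "qvel": joint speeds; "joint_torque": joint torques, N m; "tool_pos": TCP position; "ee_rot": TCP orientation; "wrist_force": force on the tool from outside, world axes, zero at the start; "wrist_torque": the same for the moment, N m; "width": finger opening in m.
Only numpy, scipy, OpenCV 4.12 (cv2) and the standard library are available. Lean on these libraries where they do the work, as an engineer would, in place of code of your own. Each camera call takes 0.05 s, during which the arm holds its last target. There are 200 camera calls.

TASK

The freshly glued greyboard block stands loose between the jaws of the one-hand bar clamp that lies on the table. Pump the clamp's trigger against its handle, squeezing it right in and letting it right out again, until the jaws have closed on the block and both soft pads are pressed in by about 3 mm: snug, but not crushing the damp board. Finish while still holding the trigger squeezed in, with the block standing on the table between the pads, and leave the tape roll, glue stick and tin where they are.

Things in the scene. Friction and masses are not known exactly. Their poses are not given: they have to be found in the camera images.
- clamp: One-hand bar clamp, black plastic and steel, loose, lying on its side: 320 mm long, 30 mm thick, 0.66 kg. Origin on the table under the middle of its head's case (72 x 40 mm), which the bar passes through. +x along the bar towards the far jaw, +y the way both jaws point, z up; handle and trigger point to -y.
- handle_back (a point): Point on the outer (-x) face of the fixed pistol handle where one finger presses: clamp (-32, -65, 15) mm. Handle: x -32 to -10, y -18 to -106, z 0 to 30 mm. Fingers set astride handle and trigger from above, closing along clamp x, squeeze the trigger; the loose clamp slides some 10 mm to centre itself between them, against about 15 N of table friction.
- trigger_front (a point): Point on the trigger's outer (+x) face where the other finger presses, 70 mm from its pivot, 15 mm up; moves with the trigger. Flat grey blade 12 mm thick, z 2 to 28 mm, y -27 to -97 mm, beside the handle. Here handle and trigger measure 65 mm over their outsides let out, 39 mm fully in.
- trigger (a joint): Trigger angle, rad: 0 let out, 0.37 fully in (stop); pivot at clamp (14, 5) mm. A spring pushes it out (3 N at trigger_front when out, 5.5 N when in); pressing on the block takes 0.3 of the jaw force more. A full squeeze (from under 0.04 to over 0.33) draws the far jaw in about 5 mm; when it is let right out again the ratchet keeps 4 mm.
- jaw (a joint): Closing travel of the toothed steel bar (16 x 6 mm) with the far jaw on its end, m: 0 fully open, growing towards the head, at most 0.035. Pad faces stand 68 mm apart less this value, so both touch the 48 mm block at 0.020. Starts at 0 to 0.010. The ratchet only lets it close.
- pad_near: Soft rubber pad on the head's own jaw (x 14 to 38, y to 80 mm): 14 mm thick, 42 mm wide, 26 mm high. Origin at the pad's back, clamp (38, 54, 15) mm; its face is 14 mm along clamp +x.
- pad_far: The same rubber pad on the far jaw, facing the head. Origin at the back of the pad, its face 14 mm along clamp -x. It travels with the jaw.
- pad_near_squash (a joint): How far the near pad's soft rubber is pressed in, m: 0 free, at most 0.009. It takes 3 N for each mm (3 mm is 9 N); both pads share the jaw's travel, so a full squeeze on the block adds about 2 mm to each.
- pad_far_squash (a joint): The same for the far pad, 3 N for each mm.
- block: Block of sixteen 3 mm greyboards glued face to face, standing on edge, loose, between the pads and free of both at first: 48 mm thick along the bar, 64 mm along the jaws, 44 mm high, 0.1 kg. Origin at the centre of its underside, x across the boards. The pads simply push it along the table.
- tape: Bystander: roll of masking tape lying flat, 104 mm across, 25 mm high; origin at the centre of its underside.
- glue: Bystander: white glue stick standing upright, 27 mm across, 96 mm high; origin at the centre of its underside.
- tin: Bystander: small round lidded aluminium tin, 70 mm across, 36 mm high; origin at the centre of its underside.
Mind the look-alikes: they are no part of the job. What is shaped like the block but pink or yellow is not meant.

How it is judged:
On the way, in this order (a step that is already met when the one before it is completed fails the run):
1. the fingers squeeze the trigger in (value of joint trigger above 0.28 rad and contact force between the fingers and clamp above 1 N), for 0.05 s.
2. the trigger is let out again for the next stroke (value of joint trigger below 0.08 rad), for 0.05 s.
3. both pads touch the block (contact force between each of pad_near, pad_far and block above 2 N), for 0.1 s.
At the end, for the whole second after the job is handed in: Trigger still held in (over 0.10 rad, fingers pressing the clamp with over 2 N); each pad presses the block with 3 to 16 N (1 to 5.3 mm in); block at rest on the table (under 6 mm up), upright and square to the bar within 0.1 rad, centre 30 to 78 mm from the bar's centre line (value of joint trigger above 0.1 rad and contact force between the fingers and clamp above 2 N and contact force between pad_near and block between 3 and 16 N and contact force between pad_far and block between 3 and 16 N and height (world z) of block below 0.006 m and angle between block's own z axis and vertical below 0.1 rad and angle between the x axis of block and the x axis of clamp, either way round below 0.1 rad and y of block in the frame of clamp between 0.03 and 0.078 m and linear speed of block below 0.01 m/s); the arm keeps its last pose, push and grip.
It fails at once if the board is crushed: a pad presses it with over 20 N (6.7 mm in) (contact force between any of pad_near, pad_far and block above 20 N).
It fails at once if a bystander is moved by over 30 mm (distance of any of tape, glue, tin from where it was at the start of the episode above 0.03 m).
It fails at once if the block is tipped over or lifted (angle between block's own z axis and vertical above 0.4 rad or height (world z) of block above 0.02 m).
It also fails if it takes over 38 s, if anything falls off the work surface, if the arm or the gripper's body presses on something with over 40 N, if the wrist force passes 120 N, or if a joint passes its speed limit or range.

## Working session

There is one attempt and no reset: what is moved stays moved. The work goes in short steps, Python scripts to look and compute and a tool call to move; the robot and the scene stay as the last step left them, time stands still between calls to the robot, and variables do not carry over. Pictures are saved under pics/ and viewed, about 8 in all and at most 12, crops included, and the job is handed in when it is done.

Besides the shell and the picture viewer there is one more tool, called after ">>>" as name(argument=value, ...) on one line, values as JSON. step_arm: Moves the arm, as the interface text tells. Its arguments: {"type":"object","properties":{"increments":{"type":"string"},"claw":{"type":"number"}},"required":["increments"]}

```bash
mkdir -p pics; python3 - <<'E'
from bench import *
import cv2
for n in ("top","scene"):
    im=snapshot(n); cv2.imwrite(f"pics/{n}0.png",im[:,:,::-1]); c=calibration(n); print(n,c)
print(calibration("wrist")); print(get_obs())
E
```

```text
top {'camera_matrix': array([[534.11741225,   0.        , 325.11781669],
       [  0.        , 534.11741225, 235.96633272],
       [  0.        ,   0.        ,   1.        ]]), 'eye': array([4.42112942e-01, 4.18501556e-05, 1.08492556e+00]), 'orientation': array([ 0.14580235,  0.02781729, -1.59345783])}
scene {'camera_matrix': array([[446.34926289,   0.        , 320.99416222],
       [  0.        , 446.34926289, 234.3893939 ],
       [  0.        ,   0.        ,   1.        ]]), 'eye': array([1.06441358, 0.23810598, 0.9482316 ]), 'orientation': array([0.54374464, 0.01118396, 1.95595877])}
{'camera_matrix': array([[377.69110829,   0.        , 317.51270611],
       [  0.        , 377.69110829, 242.26639763],
       [  0.        ,   0.        ,   1.        ]]), 'tool_from_camera': array([[-5.20597038e-04,  9.69871154e-01,  2.43617883e-01,
         6.99727848e-02],
       [ 9.99999860e-01,  4.82086555e-04,  2.17697979e-04,
         3.54096140e-04],
       [ 9.36940845e-05,  2.43617962e-01, -9.69871270e-01,
        -1.78708304e-01],
       [ 0.00000000e+00,  0.00000000e+00,  0.00000000e+00,
         1.00000000e+00]])}
{'time': 0.1, 'joint_positions': array([ 1.17590636e+00,  8.78699095e-02,  1.37204052e+00, -2.80528356e-05,
        1.68357704e+00, -1.03072459e-01]), 'qvel': array([ 0.00065573, -0.00053503, -0.00557252,  0.00119864, -0.00082662,
        0.00099403]), 'joint_torque': array([ 1.70783394e-03, -3.41249299e+01, -3.03302550e+01,  7.18916254e-02,
        3.04161001e-02, -8.06641947e-05]), 'tool_pos': array([0.15805037, 0.526315  , 0.20445908]), 'ee_rot': array([-3.13970503e+00, -1.67224485e-04,  2.84977186e+00]), 'wrist_force': array([-0.37989488,  0.29542051,  0.19978017]), 'wrist_torque': array([-0.00939362, -0.03614658, -0.00972833]), 'width': 0.09406318039335793}
```

View pics/top0.png

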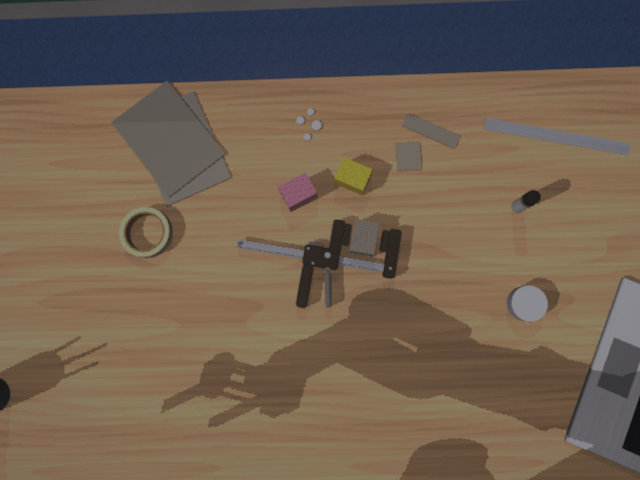

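View pics/scene0.png

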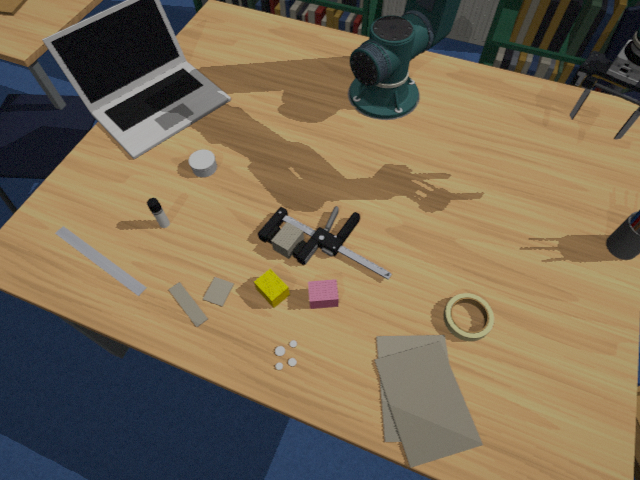

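Candidates for the block are the grey one at top px (364,238), the pink one at (298,191) and the yellow one at (353,175). The grey block between the jaws is the right one. The clamp head is at (321,257), the handle at (305,285) and the trigger at (328,288).

```bash
cat > h.py <<'E'
import numpy as np, cv2
from scipy.spatial.transform import Rotation as R
from bench import *
def cam(n,o=None):
    c=calibration(n); K=c["camera_matrix"]
    if n=="wrist":
        T=np.eye(4); T[:3,:3]=R.from_euler("xyz",o["ee_rot"]).as_matrix(); T[:3,3]=o["tool_pos"]
        T=T@c["tool_from_camera"]; return K,T[:3,:3],T[:3,3]
    return K,R.from_euler("xyz",c["orientation"]).as_matrix(),np.array(c["eye"])
def ray(C,p,z):
    K,M,e=C; d=np.linalg.solve(K,[p[0],p[1],1]); d=M@(d*[1,-1,-1]); return e+d*(z-e[2])/d[2]
def proj(C,P):
    K,M,e=C; q=(M.T@(np.array(P)-e))*[1,-1,-1]; q=K@q; return q[:2]/q[2]
E
python3 - <<'E'
from h import *
im=cv2.imread("pics/top0.png"); 
cv2.imwrite("pics/crop.png",cv2.resize(im[205:320,230:415],None,fx=4.3,fy=4.3,interpolation=cv2.INTER_CUBIC))
C=cam("top")
for p in [(145,232),(519,207),(528,304),(364,238),(321,257)]: print(p,ray(C,p,.03))
E
```

```text
(145, 232) [0.61552345 0.38925169 0.03      ]
(519, 207) [ 0.64569399 -0.36178325  0.03      ]
(528, 304) [ 0.45381001 -0.36471281  0.03      ]
(364, 238) [ 0.59154302 -0.05148187  0.03      ]
(321, 257) [0.55571729 0.03501042 0.03      ]
```

View pics/crop.png

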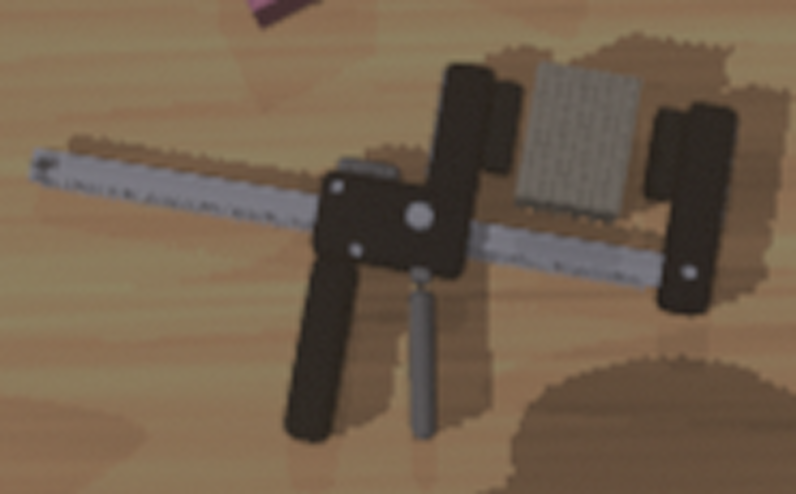

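```bash
cat >> h.py <<'E'
def fit(A,B):
    A=np.array(A,float);B=np.array(B,float);a=A.mean(0);b=B.mean(0);x=A-a;y=B-b
    th=np.arctan2((x[:,0]*y[:,1]-x[:,1]*y[:,0]).sum(),(x*y).sum()); c,s=np.cos(th),np.sin(th);M=np.array([[c,-s],[s,c]])
    t=b-M@a; print("res mm",np.round(((A@M.T+t)-B)*1000,1).tolist()); return th,t,M
E
python3 - <<'E'
from h import *
C=cam("top"); f=lambda p,z: ray(C,(230+(p[0]+.5)/4.3-.5,205+(p[1]+.5)/4.3-.5),z)[:2]
A=[(.014,.005),(-.021,-.106),(.026,.080),(-.036,0),(.036,-.02)]
P=[(420,215),(306,440),(470,64),(317,215),(463,278)]
B=[f(p,.03) for p in P]
th,t,M=fit(A,B); print(th,t)
l,r=f((45,165),.018),f((660,270),.018); print("bar dir",np.arctan2(*(r-l)[::-1]))
inv=lambda w:M.T@(w-t)
print("bar ends",inv(l),inv(r))
print("farpad face/near face",inv(f((648,155),.03)),inv(f((521,128),.03)),"block",inv(f((580,138),.044)))
for cl in [(-.032,-.065),(.033,-.065),(.0005,-.065),(.0005,-.08)]: print(cl,M@np.array(cl)+t)
o=get_obs(); print(o["tool_pos"],o["ee_rot"])
print(R.from_euler("xyz",o["ee_rot"]).as_matrix().round(3))
print("trigger tip",inv(f((424,440),.028)), "top",inv(f((424,290),.028)))
E
```

```text
res mm [[-0.9, -0.8], [-1.9, -0.8], [0.6, -1.1], [2.0, 1.6], [0.2, 1.1]]
-1.7516118016565783 [0.55688999 0.0362675 ]
bar dir -1.766146025992117
bar ends [-0.1656804   0.00308256] [ 0.1267054  -0.00116734]
farpad face/near face [0.11287947 0.0495511 ] [0.05299259 0.0530334 ] block [0.0803639  0.05048073]
(-0.032, -0.065) [0.49870428 0.07943489]
(0.033, -0.065) [0.48701521 0.01549456]
(0.0005, -0.065) [0.49285974 0.04746472]
(0.0005, -0.08) [0.47810428 0.0501622 ]
[0.15805037 0.526315   0.20445908] [-3.13970503e+00 -1.67224485e-04  2.84977186e+00]
[[-0.958  0.288 -0.001]
 [ 0.288  0.958 -0.002]
 [ 0.    -0.002 -1.   ]]
trigger tip [ 0.03096964 -0.09576815] top [ 0.02023777 -0.02811054]
```

>>> step_arm(increments="-3.5 -2.8 0 0 0 0; -3.5 -2.8 0 0 0 0; -3.5 -2.8 0 0 0 0; -3.5 -2.8 0 0 0 0; -3.5 -2.8 0 0 0 0", claw=-1)

```text
time: 0.6
tool_pos: [0.286, 0.3407, 0.205]
ee_rot: [-3.141, -0.0, 2.85]
wrist_force: [1.0, 0.6, 0.3]
width: 0.0939
```

>>> step_arm(increments="-3.5 -2.8 0 0 0 0; -3.5 -2.8 0 0 0 0; -3.5 -2.8 0 0 0 0; -3.5 -2.8 0 0 0 0; -3.5 -2.8 0 0 0 0")

```text
time: 1.1
tool_pos: [0.4134, 0.1562, 0.2052]
ee_rot: [3.141, -0.0, 2.85]
wrist_force: [0.7, 0.9, 0.3]
width: 0.0939
```

>>> step_arm(increments="-3.5 -2.8 0 0 0 0; -3.5 -2.8 0 0 0 0; -3.5 -2.8 0 0 0 0; 0 0 3 0 0 -0.106; 0 0 0 0 0 0")

```text
time: 1.6
tool_pos: [0.487, 0.0461, 0.1708]
ee_rot: [-3.14, -0.009, 2.953]
wrist_force: [-1.2, 0.8, -0.9]
width: 0.0943
```

```bash
python3 - <<'E'
from h import *
o=get_obs(); print(o["time"],o["tool_pos"],o["ee_rot"],o["joint_positions"].round(2))
im=snapshot("wrist")[:,:,::-1]; cv2.imwrite("pics/w1.png",im)
np.save("w1.npy",np.r_[o["tool_pos"],o["ee_rot"]])
E
```

```text
1.6 [0.48699038 0.04613682 0.17084339] [-3.14030922 -0.00938511  2.95303315] [-0.02 -0.03  1.56  0.    1.62 -1.4 ]
```

View pics/w1.png

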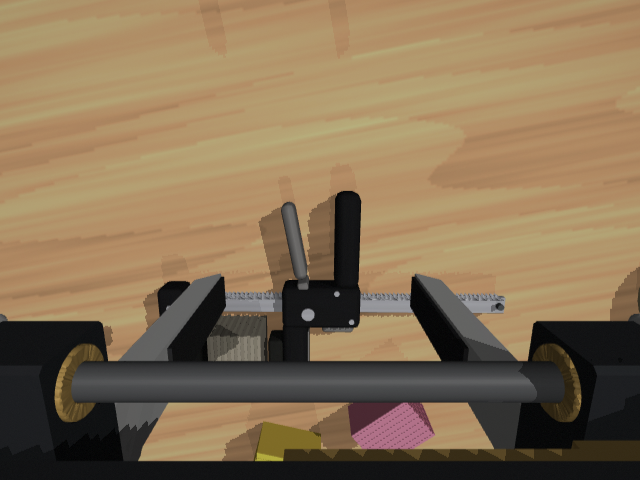

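The wrist view shows the clamp aligned with the fingers: bar horizontal at row ~300, pivot (308,314), handle end (348,192), trigger tip (288,205). I'll refit the pose from these.

```bash
python3 - <<'E'
from h import *
w=np.load("w1.npy"); o=dict(tool_pos=w[:3],ee_rot=w[3:]); C=cam("wrist",o)
f=lambda p,z: ray(C,p,z)[:2]
A=[(.014,.005),(-.021,-.106),(-.036,0),(.036,0)]
B=[f((308,314),.031),f((348,191),.03),f((360,303),.03),f((283,304),.03)]
th,t,M=fit(A,B); print(th,t)
l,r=f((500,303),.018),f((228,299),.018); print("bar dir",np.arctan2(*(r-l)[::-1]))
Rt=R.from_euler("xyz",w[3:]).as_matrix()
print("tool y dir",np.arctan2(Rt[1,1],Rt[0,1])-np.pi)
T=M@np.array([.0005,-.068])+t; print(T, "tool delta cm", Rt.T@(np.r_[T,.006]-w[:3])*100)
E
```

```text
res mm [[-2.7, -0.5], [-2.0, 0.0], [3.1, 1.2], [1.6, -0.7]]
-1.7607203147048927 [0.55502236 0.03755454]
bar dir -1.7750395292610053
tool y dir -1.7593437891206811
[0.4881507  0.04990086] tool delta cm [-0.19812368  0.4126365  16.48268919]
```

>>> step_arm(increments="-0.1 0.4 4 0 0 0; 0 0 4 0 0 0; 0 0 3.5 0 0 0; 0 0 2 0 0 0; 0 0 0 0 0 0")

```text
time: 2.15
tool_pos: [0.4883, 0.0521, 0.0381]
ee_rot: [-3.141, -0.006, 2.956]
wrist_force: [-0.9, 0.8, -0.4]
width: 0.094
```

>>> step_arm(increments="0 -0.2 1.5 0 0 0; 0 0 1.5 0 0 0; 0 0 0 0 0 0")

```text
time: 2.45
tool_pos: [0.4904, 0.0497, 0.011]
ee_rot: [3.141, -0.001, 2.956]
wrist_force: [-0.2, 0.6, -0.9]
width: 0.094
```

```bash
python3 - <<'E'
from h import *
o=get_obs(); print(o["time"],o["tool_pos"],o["ee_rot"],o["wrist_force"])
cv2.imwrite("pics/w2.png",snapshot("wrist")[:,:,::-1])
E
```

```text
2.45 [0.49039328 0.04974031 0.01101548] [ 3.14149176e+00 -5.54484611e-04  2.95593987e+00] [-0.21354452  0.6278177  -0.86745351]
```

View pics/w2.png

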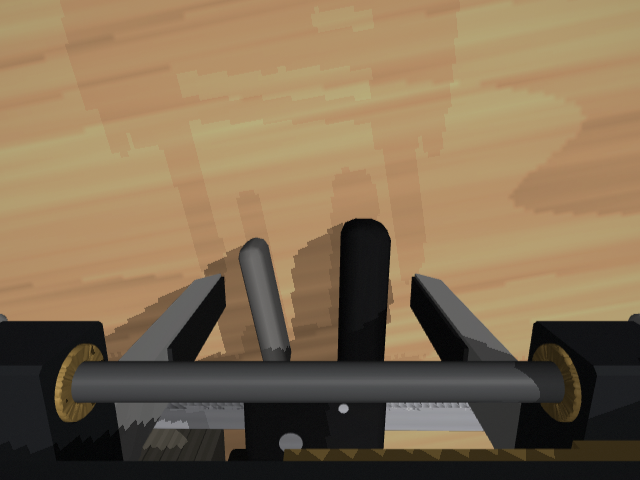

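The fingers stand astride the trigger (left) and handle (right), clear of both. I'll go 5 mm lower and make the first squeeze.

>>> step_arm(increments="0 0 0.5 0 0 0; 0 0 0 0 0 0; 0 0 0 0 0 0; 0 0 0 0 0 0; 0 0 0 0 0 0", claw=1)

```text
time: 3.0
tool_pos: [0.4907, 0.0504, 0.006]
ee_rot: [3.139, -0.0, 2.955]
wrist_force: [-1.3, 4.6, 2.7]
width: 0.0577
```

>>> step_arm(increments="0 0 0 0 0 0; 0 0 0 0 0 0; 0 0 0 0 0 0; 0 0 0 0 0 0; 0 0 0 0 0 0")

```text
time: 3.5
tool_pos: [0.491, 0.0504, 0.006]
ee_rot: [3.139, 0.0, 2.957]
wrist_force: [-1.7, 4.8, 3.4]
width: 0.0384
```

>>> step_arm(increments="0 0 0 0 0 0; 0 0 0 0 0 0; 0 0 0 0 0 0; 0 0 0 0 0 0; 0 0 0 0 0 0", claw=-1)

```text
time: 4.0
tool_pos: [0.4914, 0.0486, 0.0056]
ee_rot: [-3.142, 0.002, 2.956]
wrist_force: [1.7, -2.7, 0.9]
width: 0.0745
```

>>> step_arm(increments="0 0 0 0 0 0; 0 0 0 0 0 0; 0 0 0 0 0 0")

```text
time: 4.3
tool_pos: [0.4898, 0.0499, 0.005]
ee_rot: [3.14, -0.002, 2.956]
wrist_force: [0.1, 0.6, 0.3]
width: 0.0941
```

```bash
python3 - <<'E'
from h import *
print(get_obs()["width"])
a=cv2.resize(snapshot("wrist")[180:470,100:540,::-1],(440,290)); b=snapshot("top")[205:320,230:415,::-1]
b=cv2.resize(b,(690,429),interpolation=cv2.INTER_CUBIC)
cv2.imwrite("pics/t3.png",b); cv2.imwrite("pics/w3.png",a)
s=snapshot("scene")[190:300,240:400,::-1]; cv2.imwrite("pics/s3.png",cv2.resize(s,None,fx=4.5,fy=4.5,interpolation=cv2.INTER_CUBIC))
E
```

```text
0.09405704914469722
```

View pics/s3.png

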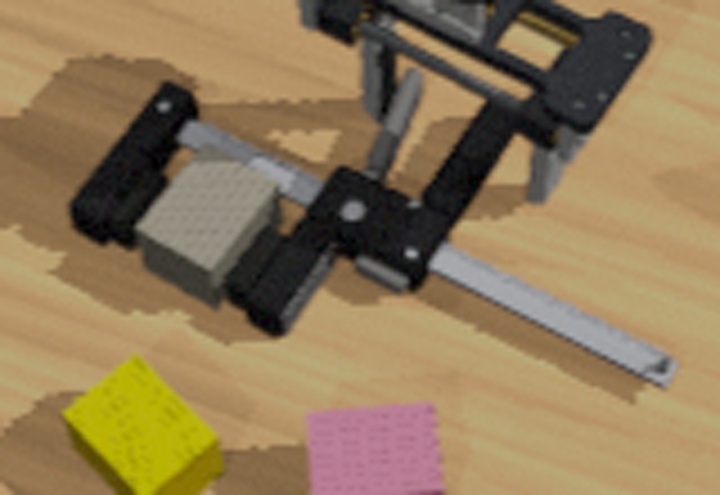

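>>> step_arm(increments="0 0 0 0 0 0; 0 0 0 0 0 0; 0 0 0 0 0 0; 0 0 0 0 0 0; 0 0 0 0 0 0", claw=1)

```text
time: 4.95
tool_pos: [0.49, 0.05, 0.0051]
ee_rot: [3.14, -0.002, 2.955]
wrist_force: [-2.0, 1.8, -2.1]
width: 0.0577
```

>>> step_arm(increments="0 0 0 0 0 0; 0 0 0 0 0 0; 0 0 0 0 0 0; 0 0 0 0 0 0; 0 0 0 0 0 0")

```text
time: 5.45
tool_pos: [0.4904, 0.0493, 0.0052]
ee_rot: [3.141, -0.001, 2.956]
wrist_force: [0.6, 2.3, -4.2]
width: 0.0373
```

>>> step_arm(increments="0 0 0 0 0 0; 0 0 0 0 0 0; 0 0 0 0 0 0; 0 0 0 0 0 0; 0 0 0 0 0 0", claw=-1)

```text
time: 5.95
tool_pos: [0.4914, 0.049, 0.0063]
ee_rot: [3.141, 0.001, 2.956]
wrist_force: [-0.0, 0.1, -0.1]
width: 0.0737
```

>>> step_arm(increments="0 0 0 0 0 0; 0 0 0 0 0 0; 0 0 0 0 0 0; 0 0 0 0 0 0")

```text
time: 6.35
tool_pos: [0.4907, 0.0492, 0.0056]
ee_rot: [3.141, 0.0, 2.956]
wrist_force: [0.1, 0.3, -0.2]
width: 0.0939
```

```bash
python3 - <<'E'
from h import *
print(get_obs()["width"])
b=snapshot("top")[205:320,230:415,::-1]; cv2.imwrite("pics/t4.png",cv2.resize(b,None,fx=4.3,fy=4.3,interpolation=cv2.INTER_CUBIC))
s=snapshot("scene")[190:270,250:340,::-1]; s=cv2.resize(s,None,fx=6,fy=6,interpolation=cv2.INTER_CUBIC)
t=cv2.resize(b,None,fx=4.3,fy=4.3,interpolation=cv2.INTER_CUBIC)[0:480,420:]
c=np.zeros((480,790,3),np.uint8); c[:,:540]=s[:480,:540]; c[:t.shape[0],545:545+245]=t[:,130:375]
cv2.imwrite("pics/c4.png",np.clip(c*1.6,0,255).astype(np.uint8))
E
```

```text
0.09390666967353993
```

View pics/c4.png

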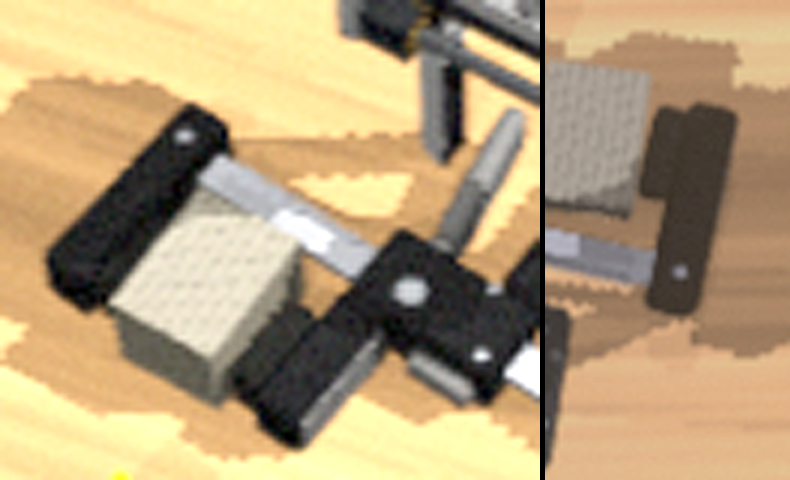

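View pics/t4.png

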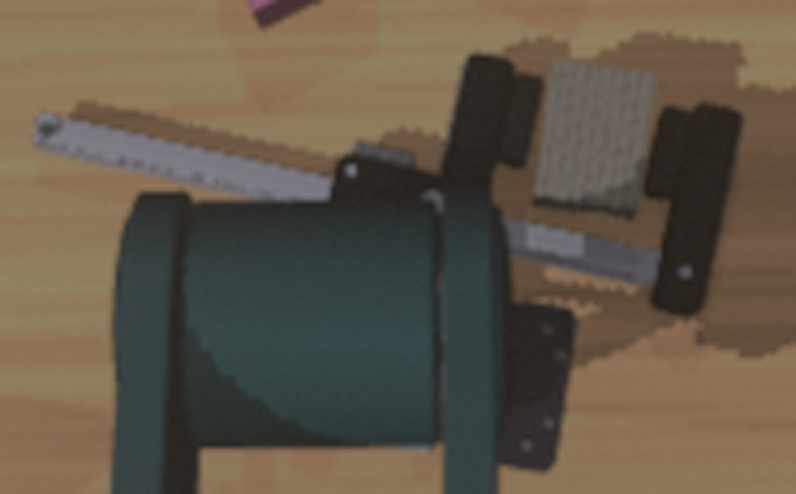

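The pad gap shrank from about 60 mm to 51 mm, so the jaw is at about 17 mm. Stroke 3 should touch the block (~22 mm) and a held stroke 4 should reach ~26 mm, or about 3 mm per pad.

>>> step_arm(increments="0 0 0 0 0 0; 0 0 0 0 0 0; 0 0 0 0 0 0; 0 0 0 0 0 0; 0 0 0 0 0 0", claw=1)

```text
time: 6.95
tool_pos: [0.4902, 0.0501, 0.0054]
ee_rot: [3.139, -0.001, 2.956]
wrist_force: [-1.8, 3.8, 0.9]
width: 0.0578
```

>>> step_arm(increments="0 0 0 0 0 0; 0 0 0 0 0 0; 0 0 0 0 0 0; 0 0 0 0 0 0; 0 0 0 0 0 0")

```text
time: 7.45
tool_pos: [0.4904, 0.0493, 0.0054]
ee_rot: [3.141, -0.001, 2.956]
wrist_force: [-1.4, 5.0, 0.5]
width: 0.0369
```

>>> step_arm(increments="0 0 0 0 0 0; 0 0 0 0 0 0; 0 0 0 0 0 0; 0 0 0 0 0 0; 0 0 0 0 0 0", claw=-1)

```text
time: 7.95
tool_pos: [0.4912, 0.049, 0.0057]
ee_rot: [3.141, 0.001, 2.955]
wrist_force: [-0.3, 0.6, -0.4]
width: 0.0732
```

>>> step_arm(increments="0 0 0 0 0 0; 0 0 0 0 0 0; 0 0 0 0 0 0; 0 0 0 0 0 0")

```text
time: 8.35
tool_pos: [0.4907, 0.0493, 0.0056]
ee_rot: [3.141, 0.0, 2.956]
wrist_force: [-0.6, 0.0, 0.2]
width: 0.094
```

```bash
python3 - <<'E'
from h import *
print(get_obs()["width"])
b=snapshot("top")[205:320,230:415,::-1]; cv2.imwrite("pics/t5.png",cv2.resize(b,None,fx=4.3,fy=4.3,interpolation=cv2.INTER_CUBIC))
E
```

```text
0.09402547433231452
```

View pics/t5.png

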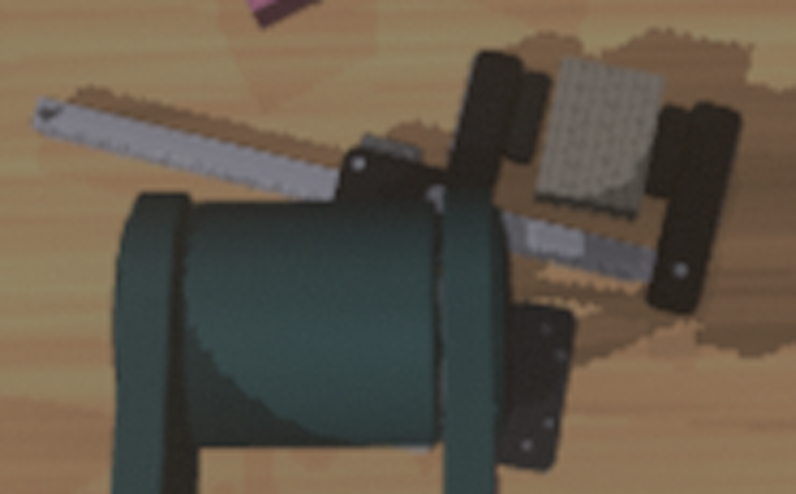

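Both pads are now near the block at top px (550,115) and (652,150), so the jaw is at about 20 mm. The clamp has yawed a few degrees over the strokes. I'll make the final stroke and hold it.

>>> step_arm(increments="0 0 0 0 0 0; 0 0 0 0 0 0; 0 0 0 0 0 0; 0 0 0 0 0 0; 0 0 0 0 0 0", claw=1)

```text
time: 8.9
tool_pos: [0.4902, 0.0501, 0.0054]
ee_rot: [3.139, -0.001, 2.956]
wrist_force: [-1.8, 4.1, 0.2]
width: 0.0576
```

>>> step_arm(increments="0 0 0 0 0 0; 0 0 0 0 0 0; 0 0 0 0 0 0; 0 0 0 0 0 0; 0 0 0 0 0 0")

```text
time: 9.4
tool_pos: [0.4903, 0.0493, 0.0054]
ee_rot: [3.141, -0.001, 2.956]
wrist_force: [-1.0, 3.3, 1.5]
width: 0.0365
```

```bash
python3 - <<'E'
from h import *
print(get_obs()["width"])
b=snapshot("top")[205:320,230:415,::-1]; cv2.imwrite("pics/t6.png",cv2.resize(b,None,fx=4.3,fy=4.3,interpolation=cv2.INTER_CUBIC))
s=snapshot("scene")[190:270,250:340,::-1]; cv2.imwrite("pics/s6.png",np.clip(1.5*cv2.resize(s,None,fx=6,fy=6,interpolation=cv2.INTER_CUBIC).astype(float),0,255).astype(np.uint8))
E
```

```text
0.03652480448871674
```

View pics/t6.png

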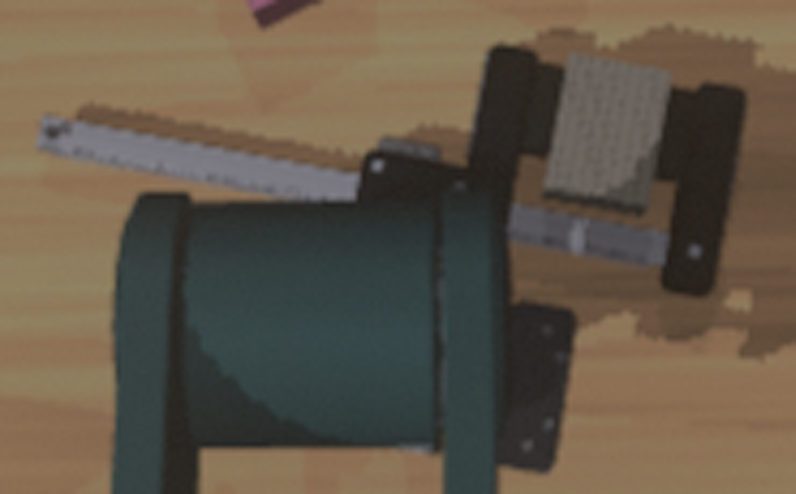

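```bash
python3 - <<'E'
from h import *
from scipy.ndimage import map_coordinates as mc
C=cam("top")
t0=cv2.resize(cv2.imread("pics/top0.png")[205:320,230:415],None,fx=4.3,fy=4.3,interpolation=cv2.INTER_CUBIC)
for n,im,a,b in [("t0",t0,(415,117),(760,165)),("t4",cv2.imread("pics/t4.png"),(430,110),(765,165)),("t5",cv2.imread("pics/t5.png"),(435,103),(770,163)),("t6",cv2.imread("pics/t6.png"),(455,97),(770,145))]:
    g=im.max(2).astype(float); a=np.array(a,float);b=np.array(b,float);L=np.linalg.norm(b-a);u=(b-a)/L;v=np.array([-u[1],u[0]])
    s=np.arange(0,L,.5)
    p=np.mean([mc(g,[(a[1]+u[1]*s+k*v[1]),(a[0]+u[0]*s+k*v[0])],order=1) for k in range(-6,7,2)],0)
    T=62; i=np.where((p[:-1]<T)!=(p[1:]<T))[0]
    W=[ray(C,(230+(q[0]+.5)/4.3-.5,205+(q[1]+.5)/4.3-.5),.029) for q in (a+u*s[k] for k in i)]
    print(n,[round(float(np.linalg.norm(w-W[0]))*1000,1) for w in W], p[::60].round())
E
```

```text
t0 [0.0, 36.5, 98.5, 136.5] [138.  46.  45.  46. 101.  98. 105. 102.  40.  43.  45.  97.]
t4 [0.0, 36.5, 92.2, 130.4] [142.  42.  43.  46. 107. 102. 101. 108.  42.  42.  40.  98.]
t5 [0.0, 36.5, 89.2, 126.7] [142.  53.  45.  46. 106. 104. 103. 107.  43.  41.  47.  99.]
t6 [0.0, 35.3, 85.5, 120.8] [142.  41.  43.  46. 107. 104. 106.  63.  41.  42. 106.]
```

View pics/s6.png

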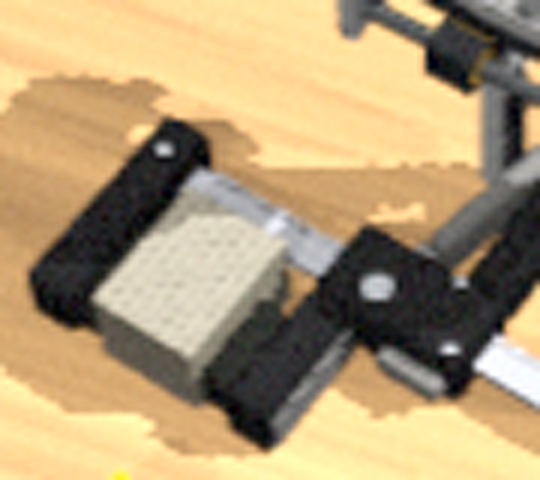

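Both pads touch and the block is square. The outer-edge measurement gives a jaw travel of about 23 mm, or only ~1.6 mm per pad, which is lower than planned. I'll let out fully and squeeze again to about 70% (trigger ~0.26 rad), which should give ~3 mm.

>>> step_arm(increments="0 0 0 0 0 0; 0 0 0 0 0 0; 0 0 0 0 0 0; 0 0 0 0 0 0; 0 0 0 0 0 0", claw=-1)

```text
time: 10.0
tool_pos: [0.4913, 0.0489, 0.0057]
ee_rot: [3.141, 0.001, 2.956]
wrist_force: [0.1, 0.2, -0.5]
width: 0.0734
```

>>> step_arm(increments="0 0 0 0 0 0; 0 0 0 0 0 0; 0 0 0 0 0 0; 0 0 0 0 0 0")

```text
time: 10.4
tool_pos: [0.4907, 0.0493, 0.0056]
ee_rot: [3.141, 0.0, 2.956]
wrist_force: [-0.9, 0.4, -0.0]
width: 0.0945
```

```bash
python3 - <<'E'
from h import *
cv2.imwrite("pics/top7.png",snapshot("top")[:,:,::-1]); print(get_obs()["width"])
E
```

```text
0.09406473547666915
```

>>> step_arm(increments="0 0 0 0 0 0; 0 0 0 0 0 0; 0 0 0 0 0 0; 0 0 0 0 0 0; 0 0 0 0 0 0", claw=0)

```text
time: 10.95
tool_pos: [0.4902, 0.0503, 0.0054]
ee_rot: [3.139, -0.001, 2.956]
wrist_force: [-1.0, 3.5, 0.6]
width: 0.0575
```

>>> step_arm(increments="0 0 0 0 0 0; 0 0 0 0 0 0; 0 0 0 0 0 0; 0 0 0 0 0 0; 0 0 0 0 0 0")

```text
time: 11.45
tool_pos: [0.4903, 0.0492, 0.0054]
ee_rot: [3.141, -0.001, 2.956]
wrist_force: [-2.9, 4.5, 2.4]
width: 0.0472
```

```bash
python3 - <<'E'
from h import *
from scipy.ndimage import map_coordinates as mc
cv2.imwrite("pics/top8.png",snapshot("top")[:,:,::-1]); print(get_obs()["width"])
C=cam("top")
Z=lambda f:cv2.resize(cv2.imread(f)[205:320,230:415],None,fx=4.3,fy=4.3,interpolation=cv2.INTER_CUBIC)
for n,im in [("t6",cv2.imread("pics/t6.png")),("7",Z("pics/top7.png")),("8",Z("pics/top8.png"))]:
  g=im.max(2).astype(float)
  for off in (-6,0,6):
    a=np.array((450,96.+off));b=np.array((775,146.+off));L=np.linalg.norm(b-a);u=(b-a)/L;v=np.array([-u[1],u[0]])
    s=np.arange(0,L,.5)
    p=np.mean([mc(g,[(a[1]+u[1]*s+k*v[1]),(a[0]+u[0]*s+k*v[0])],order=1) for k in range(-4,5,2)],0)
    i=np.where((p[:-1]<62)!=(p[1:]<62))[0]
    W=[ray(C,(230+(q[0]+.5)/4.3-.5,205+(q[1]+.5)/4.3-.5),.029) for q in (a+u*s[k] for k in i)]
    print(n,[round(float(np.linalg.norm(w-W[0]))*1000,1) for w in W])
E
```

```text
0.04752662552257489
t6 [0.0, 35.6, 85.6, 120.8]
t6 [0.0, 35.3, 85.5, 120.8]
t6 [0.0, 35.3, 85.5, 121.0]
7 [0.0, 36.0, 86.5, 122.9]
7 [0.0, 36.3, 86.5, 123.1]
7 [0.0, 36.2, 86.7, 123.1]
8 [0.0, 34.9, 85.1, 120.1]
8 [0.0, 34.8, 85.1, 120.1]
8 [0.0, 35.1, 85.5, 120.5]
```

Measured squash is now about 1.9 mm per pad, against ~0.5 mm when let out. Squeezing the rest of the way adds ~1.5 mm in total, or about 2.6 mm per pad, which is safely in range.

>>> step_arm(increments="0 0 0 0 0 0; 0 0 0 0 0 0; 0 0 0 0 0 0; 0 0 0 0 0 0; 0 0 0 0 0 0", claw=1)

```text
time: 12.0
tool_pos: [0.4907, 0.0487, 0.0054]
ee_rot: [-3.141, 0.0, 2.956]
wrist_force: [-0.6, 3.1, -0.8]
width: 0.0359
```

```bash
python3 - <<'E'
from h import *
from scipy.ndimage import map_coordinates as mc
o=get_obs(); print(o["width"],o["wrist_force"])
cv2.imwrite("pics/top9.png",snapshot("top")[:,:,::-1])
C=cam("top")
Z=lambda f:cv2.resize(cv2.imread(f)[205:320,230:415],None,fx=4.3,fy=4.3,interpolation=cv2.INTER_CUBIC)
for T in (62,75):
 for n,f in [("0","top0"),("7","top7"),("8","top8"),("9","top9")]:
    g=Z(f"pics/{f}.png").max(2).astype(float)
    a,b=((415,117),(760,165)) if n=="0" else ((450,96),(775,146))
    a=np.array(a,float);b=np.array(b,float);L=np.linalg.norm(b-a);u=(b-a)/L;v=np.array([-u[1],u[0]])
    s=np.arange(0,L,.5)
    p=np.mean([mc(g,[(a[1]+u[1]*s+k*v[1]),(a[0]+u[0]*s+k*v[0])],order=1) for k in range(-6,7,2)],0)
    i=np.where((p[:-1]<T)!=(p[1:]<T))[0]
    W=[ray(C,(230+(q[0]+.5)/4.3-.5,205+(q[1]+.5)/4.3-.5),.029) for q in (a+u*s[k] for k in i)]
    print(T,n,[round(float(np.linalg.norm(w-W[0]))*1000,1) for w in W])
s=snapshot("top")[205:320,230:415,::-1]; cv2.imwrite("pics/t9.png",cv2.resize(s,None,fx=4.3,fy=4.3,interpolation=cv2.INTER_CUBIC))
E
```

```text
0.03587848438057969 [-0.58365501  3.13201256 -0.78835708]
62 0 [0.0, 36.5, 98.5, 136.5]
62 7 [0.0, 36.3, 86.5, 123.1]
62 8 [0.0, 34.6, 85.1, 120.1]
62 9 [0.0, 33.7, 83.6, 117.5]
75 0 [0.0, 37.9, 98.5, 138.1]
75 7 [0.0, 37.4, 86.2, 124.3]
75 8 [0.0, 36.2, 85.1, 121.7]
75 9 [0.0, 34.8, 83.4, 118.7]
```

View pics/t9.png

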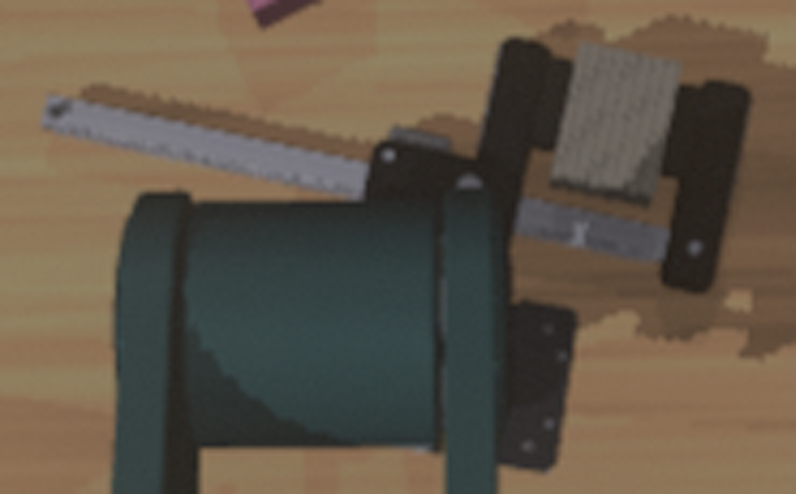

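The last view shows the block square between both pads and upright. The measured squash is about 3.3 mm per pad (~10 N). Handing in.

>>> step_arm(increments="0 0 0 0 0 0; 0 0 0 0 0 0; 0 0 0 0 0 0")

```text
time: 12.4
tool_pos: [0.4907, 0.0487, 0.0054]
ee_rot: [-3.141, 0.0, 2.956]
wrist_force: [-0.8, 0.7, 0.4]
width: 0.036
```

```bash
python3 -c "
from bench import *
o=get_obs();print(o['time'],o['width'],o['wrist_force']);print(close_job())"
```

```text
12.4 0.036049489757380135 [-0.81637182  0.73143663  0.3909467 ]
the job is handed in; nothing more can be done
None
```

I pumped the trigger through four full strokes, letting it right out after each. A fifth squeeze went in two stages, and I handed the job in at 12.4 s with the trigger still held fully in (finger opening 36 mm). No verdict was reported.

- **Pads:** the last top view puts them about 3.1–3.4 mm in, or roughly 10 N each. The two ways of measuring it agree to within about 0.3 mm. There is no direct force reading, so this is a visual estimate good to about 1 mm of jaw travel.
- **Block:** it stands upright on the table, flush and square between both pads.
- **Bystanders:** the arm kept well clear of the tape, glue and tin, but I did not re-measure their positions at the end.

**Disagreements:**
- **Jaw travel:** four kept strokes measured about 13.5 mm against 16 mm nominal, which is why I added the fifth squeeze.
- **Clamp yaw:** the clamp turned a few degrees during the strokes. The pads squared the block to it when they closed.
- **Finger opening:** it reads 36 mm, not the 39 mm stated for fully in.

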